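# Clear a rejected power unit down the reject chute

### The arm

A 6-joint arm with a two-finger parallel gripper is mounted at the origin on a cart in front of the work surface, level with it; the furniture and walls round the work are solid. World frame = base frame: x ahead of the robot, y to its left, z up, the work surface at z = 0. Lengths are in m, angles in rad, forces in N, time in s.
With the tool pointing down it reaches from about 0.2 to 0.875 m from the base axis. Payload 3.4 kg.
Tool frame: the origin (TCP) lies where the fingers leave the gripper's body, on its centre line; the fingertips stand 97 mm ahead of it and the grasp point (between the pads) lies 78 mm ahead of it (manip.grip_point_offset is the distance from the TCP to the grasp point, in m); y points along the fingers, x is the direction in which the jaws open and shut, and the axes are right-handed (so a half turn about y gives the same grasp; the last joint's range is limited). The gripper opens to 94 mm and grips with 3 to 60 N. Pads are 16 mm wide; open, the fingers measure 119 mm over their backs; the gripper's body (75 mm by 177 mm) begins 78 mm behind the grasp point.
Start: joints at [-1.327, 0.276, 1.505, -0, 1.361, -0.121], TCP at [0.205, -0.537, 0.303] pointing down, gripper open.
Joint ranges: [-2.89, 2.89], [-0.75, 2.08], [0.22, 2.7], [-1.18, 4.32], [0.11, 2.71], [-2.7, 2.7]. Speed limits (rad/s): [2.57, 2.57, 3.14, 3.14, 3.14, 3.14].

### API

Orientations are given as [roll, pitch, yaw] about the fixed x, y, z axes, in that order (R = Rz(yaw) Ry(pitch) Rx(roll)).
In Python, from bench import manip gives the robot as it stands. The module is installed in compiled form; this text tells all that it offers.
- The arm moves only by the tool play_rows, never from a script. Its argument "commands" is a list of rows, each a list of 3 entries, a list of its own where there are three numbers: the shift along the tool's x, y, z in cm, then the turn, a rotation vector about the tool's x, y, z in degrees, then the gripper's target within -1 to 1 (fully open at 1, half-way at 0, shut at -1). In form: [[[tx, ty, tz], [rx, ry, rz], fingers], ...]. A call has exactly 5 rows; each row shifts and turns the commanded pose from where the row before left it, along the tool's axes as they then stand; what a row does not reach is not made up. A row lasts 1/8 s, in which the tool goes at most 62.5 mm and 10.7 degrees, less where a joint would pass 70% of its speed; a pose out of reach is approached as far as the arm can. A call with a gripper value outside its range is refused whole. The fingers move at their own pace and stop on an object; "grip_force" is the grip in N (left out, the last holds). Time passes only in rows, so rows that do not move let the fingers close, or fill a call up. It gives the time, the measured TCP pose, the force and the opening at its end, in the units of the state.
- manip.sense(): the state, without advancing time (a new reading comes with each control period).
- manip.grab_frame(name): name is "side" or "top"; returns the picture (420x560x3 uint8, blue, green, red); there is no depth.
- manip.get_calibration(name): a dict with "intrinsics" (3x3 intrinsics, pixels), "R" (3x3) and "t" (3): a world point X has camera coordinates R X + t. Camera axes: x right, y down, z forward; pixel columns grow to the right and rows downward; lengths in m; the calibration is good to about 2 mm. A picture is of the moment at which its call begins. get_calibration takes no time and is no camera call.
- manip.finish_job(): hands the job in, once; it reports no verdict.
The state is a dict: "t": time; "q": joint angles; "dq": joint speeds; "joint_efforts": joint torques, N m; "tool_pos": TCP position; "orientation": TCP orientation; "contact_force": force on the tool from outside, world axes, zero at the start; "torque": the same for the moment, N m; "opening": opening from 0.0 (shut) to 1.0 (fully open).
Only numpy, scipy, OpenCV 4.12 (cv2) and the standard library are available. Lean on these libraries where they do the work, as an engineer would, in place of code of your own. Each camera call takes 0.05 s, during which the arm holds its last target.

### The job

The power unit on the test stand has failed. Turn the orange winged stop until its wings lie along the lane and the way is free, then push the unit along the deck and over the ledge (push it, do not lift it) so that it drops into the blue chute and comes to rest in its tray. Then turn the winged stop back fully across the lane; do not knock the read-out panel close beside it and leave the solder spool and the glue bottle where they stand.

Things in the scene. Friction and masses are not known exactly. Their poses are not given: they have to be found in the camera images.
- stand: Fixed test stand with an aluminium deck 140 mm above the bench. Origin: on the bench under the ledge (the deck's open end), on the lane's centre line. z up; the unit is pushed along -y; x points across the lane to the winged stop and panel. Deck: x -53 to 52, y 0 to 285 mm, at y 0 to 110 out to x 122 mm. A steel guide rail on the lane's other side: inner face x -44 mm, 11 mm above the deck.
- ledge (a point): Point on the deck's open end, on the lane's centre line, at deck height (stand x 0, y 0, z 140 mm). Axes as the stand's.
- tray_floor (a point): Floor centre of the blue catch tray at the chute's foot (stand x 0, y -150, z 4 mm). The chute slides down at 50 degrees from z 122 mm at y -4 mm to z 30 mm at y -80 mm; the tray runs on to y -217 mm. Both are 92 mm wide inside (x -46 to 46 mm), with 3 mm walls; the tray's walls are 70 mm high. Axes as the stand's.
- wing_grip (a point): Fixed point on the upright axis of the orange winged stop, 32 mm above the deck; stand x 52, y 45 mm. The stop is a straight bar centred on the axis, 92 mm long over both wings, 12 mm thick, from 8 to 40 mm above the deck, on a steel hub 22 mm across, 17 mm high. It can be pinched across its 12 mm at the axis. Axes as the stand's; they do not turn with the stop.
- wing_stop (a joint): Angle of the winged stop, rad, 0 to 1.6 between end stops. 0: bar across the lane (along stand x), one wing barring the way. It grows clockwise seen from above, that wing swinging away from the ledge, towards the unit; at 1.57 the bar lies along the lane (stand y), way free. Friction 0.06 N m; it stays where left. Pushing the unit against the wing does not open it.
- panel: Grey upright read-out panel with a dark screen and two lamps, fixed on the deck beside the winged stop: 90 mm long (stand y, centred on the stop's axis), 12 mm thick, 54 mm high above the deck (14 mm higher than the wings). Origin: middle of the lower edge of the face towards the stop, 54 mm from the stop's axis; the wing tips pass 8 mm from it.
- power_brick: The failed unit: black box-shaped power unit, 44 mm wide (x) x 99 mm long (y) x 30 mm high, about 0.24 kg. Origin: centre of its underside. It lies flat on the deck, long way roughly along the lane, 155 to 185 mm from the ledge.
- brick_center (a point): Middle of the power unit, 15 mm above its underside.
- solder_spool: Loose spool with blue flanges standing on the bench left of the stand, 64 mm across, 39 mm high. Origin: centre of its underside. A bystander.
- glue_bottle: Loose white glue bottle with orange label standing on the bench right of the stand, 31 mm across, 82 mm high. Origin: centre of its underside. A bystander.
There are look-alikes about, which are no part of the job. Leave any brown or turquoise look-alike of the power_brick alone.

How it is judged:
On the way, in this order (a step that is already met when the one before it is completed fails the run):
1. the winged stop is turned open (more than 1.3 rad) with the power unit still on the deck (value of joint wing_stop above 1.3 rad and height (world z) of brick_center above 0.14 m), for 0.2 s.
2. the power unit has dropped into the tray of the chute (x of brick_center in the frame of stand between -0.046 and 0.046 m and y of brick_center in the frame of stand between -0.22 and -0.055 m and z of brick_center in the frame of stand below 0.07 m), for 0.3 s.
At the end, for the whole second after the job is handed in: The power unit lies at rest in the chute's tray (its middle between the side walls, at least 55 mm beyond the ledge and under 70 mm above the bench), and the winged stop is back across the lane (less than 0.3 rad) (all of step 2 and value of joint wing_stop below 0.3 rad and linear speed of power_brick below 0.02 m/s); the robot touches nothing.
It fails at once if the power unit is lifted: its middle rises more than 25 mm above where it lay (height (world z) of brick_center above 0.18 m).
It fails at once if the panel is knocked (more than 6 N) (contact force between anything else and panel above 6 N).
It fails at once if the solder spool is moved by more than 20 mm (distance of solder_spool from where it was at the start of the episode above 0.02 m).
It fails at once if the glue bottle is moved by more than 20 mm (distance of glue_bottle from where it was at the start of the episode above 0.02 m).
It also fails if it takes over 64 s, if anything falls off the work surface, if the arm or the gripper's body presses on something with over 40 N, if the wrist force passes 120 N, or if a joint passes its speed limit or range.

## Working session

There is one attempt and no reset: what is moved stays moved. The work goes in short steps, Python scripts to look and compute and a tool call to move; the robot and the scene stay as the last step left them, time stands still between calls to the robot, and variables do not carry over. Pictures are saved under pics/ and viewed, and the job is handed in when it is done.

Besides the shell and the picture viewer there is one more tool, called as name(argument=value, ...) on one line, values as JSON. play_rows: Moves the arm, as the interface text tells. Its arguments: {"type":"object","properties":{"commands":{"type":"array"},"grip_force":{"type":"number"}},"required":["commands"]}

```bash
mkdir -p pics
python3 - <<'E'
from bench import manip
import cv2
print(manip.sense())
for n in("side","top"):
    cv2.imwrite(f"pics/{n}0.png",manip.grab_frame(n)); c=manip.get_calibration(n); print(n,c["intrinsics"],c["R"],c["t"], -c["R"].T@c["t"])
E
```

```text
{'t': 0.0, 'q': array([-1.32698857e+00,  2.76570800e-01,  1.50613206e+00,  1.06562636e-05,
        1.36069534e+00, -1.21003562e-01]), 'dq': array([-2.52536422e-04,  5.30429161e-04, -1.60247550e-03,  5.81542855e-05,
       -1.92681401e-03,  3.13338224e-04]), 'joint_efforts': array([-1.03970611e-03, -4.04586232e+01, -2.37230211e+01,  6.98783551e-02,
        3.45966232e-02, -1.32565965e-04]), 'tool_pos': array([ 0.20504304, -0.53676996,  0.30181882]), 'orientation': array([-1.57056804,  0.00179109, -1.20598703]), 'contact_force': array([ 0.56003791, -0.19271637, -0.05748838]), 'torque': array([-0.02690627,  0.02069062,  0.03388284]), 'opening': 0.9926511797006918}
side [[481.15643131   0.         282.33102065]
 [  0.         481.15643131 214.4128015 ]
 [  0.           0.           1.        ]] [[ 0.95036597 -0.31097853 -0.00984255]
 [-0.17490527 -0.50782166 -0.8435196 ]
 [ 0.25731822  0.80337384 -0.5370082 ]] [-0.55591053  0.18511739  1.384498  ] [ 0.20443989 -1.19113909  0.89416535]
top [[431.66111798   0.         281.41974992]
 [  0.         431.66111798 214.21018453]
 [  0.           0.           1.        ]] [[-0.00672078 -0.99958427  0.02803788]
 [-0.99063482  0.0028316  -0.13650873]
 [ 0.13637258 -0.02869275 -0.99024201]] [-0.04216951  0.56936053  1.272556  ] [ 0.3902032  -0.00725105  1.33904344]
```

View pics/side0.png

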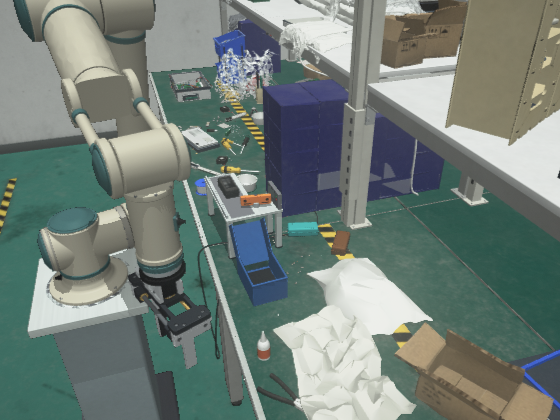

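View pics/top0.png

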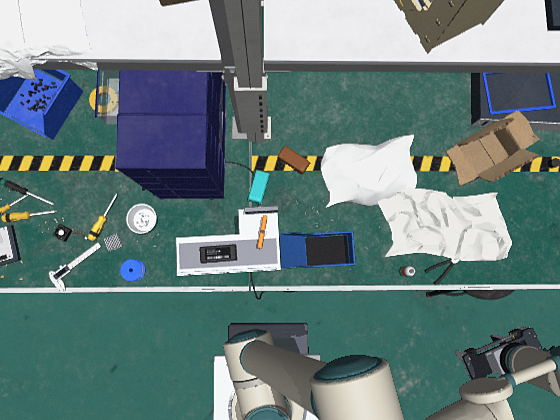

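Run:
```python
import cv2,numpy as np
t=cv2.imread("pics/top0.png");s=cv2.imread("pics/side0.png")
cv2.imwrite("pics/top0z.png",cv2.resize(t[190:290,165:365],None,fx=4,fy=4,interpolation=cv2.INTER_CUBIC))
cv2.imwrite("pics/side0z.png",cv2.resize(s[165:305,190:300],None,fx=4,fy=4,interpolation=cv2.INTER_CUBIC))
```

```text
(no output)
```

View pics/top0z.png

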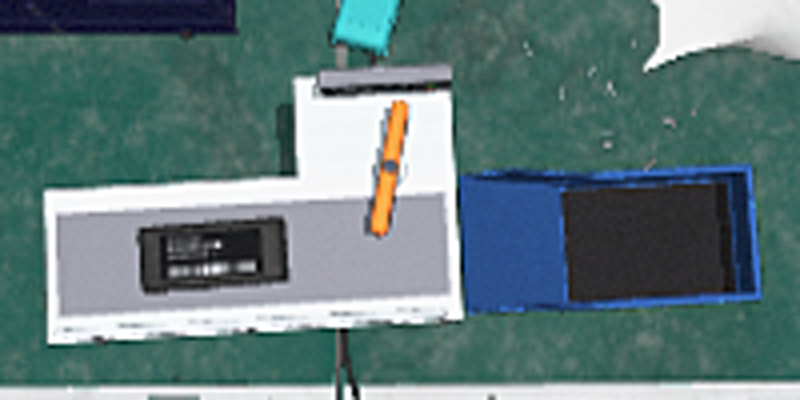

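View pics/side0z.png

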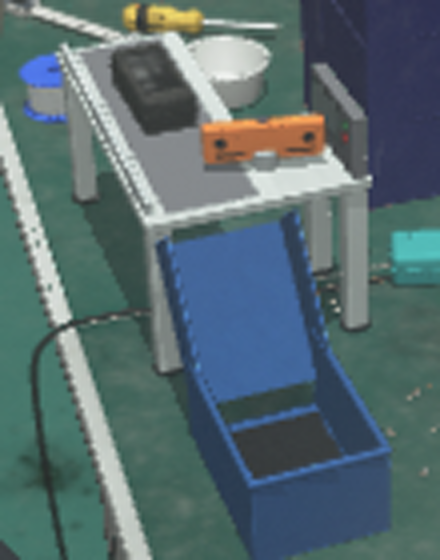

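```bash
cat > h.py <<'E'
import numpy as np,cv2
from bench import manip
def ray(n,p,z):
    c=manip.get_calibration(n);R,t=c["R"],c["t"];C=-R.T@t
    d=R.T@np.linalg.inv(c["intrinsics"])@np.array([p[0],p[1],1.]);return C+d*(z-C[2])/d[2]
def proj(n,X):
    c=manip.get_calibration(n);v=c["intrinsics"]@(c["R"]@np.asarray(X,float)+c["t"]);return v[:2]/v[2]
def orange(im):
    h=cv2.cvtColor(im,cv2.COLOR_BGR2HSV);return cv2.inRange(h,(5,130,120),(20,255,255))
E
python3 - <<'E'
from h import *
Z=lambda u,v:(165+(u+.5)/4-.5,190+(v+.5)/4-.5)
S=np.array([[52,285],[-53,285],[-53,0],[52,110],[122,110]])/1e3
P=np.array([ray("top",Z(*p),.14)[:2] for p in [(44,190),(48,344),(464,319),(297,178),(294,77)]])
a=S-S.mean(0);b=P-P.mean(0)
th=np.arctan2((a[:,0]*b[:,1]-a[:,1]*b[:,0]).sum(),(a*b).sum());R=np.array([[np.cos(th),-np.sin(th)],[np.sin(th),np.cos(th)]])
o=P.mean(0)-R@S.mean(0);print("yaw",th,"o",o,"res mm",1e3*(S@R.T+o-P))
im=cv2.imread("pics/top0.png");m=orange(im);m[:205]=0;m[255:]=0;m[:,:240]=0;m[:,280:]=0
q=np.column_stack(np.nonzero(m)[::-1]).astype(float);print(len(q),q.mean(0))
W=np.array([ray("top",p,.178)[:2] for p in q]);L=(W-o)@R
print("bar centre stand",L.mean(0),"extent",L.min(0),L.max(0)); u,s,v=np.linalg.svd(L-L.mean(0));print("dir",v[0],np.arctan2(v[0][1],v[0][0]))
# brick
for nm,p in dict(tl=(140,230),bl=(142,294),tr=(286,218),br=(289,282)).items(): print(nm,(ray("top",Z(*p),.17)[:2]-o)@R)
# side check
s=cv2.imread("pics/side0.png");m=orange(s);m[:180]=0;m[215:]=0;m[:,:235]=0;m[:,275:]=0
q=np.column_stack(np.nonzero(m)[::-1]);print("side orange",q.mean(0),q.min(0),q.max(0))
w=lambda x,y,z:np.r_[R@[x,y]+o,z]
print("pred bar centre",proj("side",w(.052,.045,.164)),"open end corners",proj("side",w(-.053,0,.14)),proj("side",w(.122,0,.14)), "far", proj("side",w(-.053,.285,.14)))
print("grip world",w(.052,.045,.172))
# top tray
print("tray corners pred", [proj("top",w(x,y,.074)) for x,y in((-.049,-.22),(.049,-.22))])
E
```

```text
yaw 0.05038967843665247 o [ 0.45425575 -0.03621579] res mm [[-0.36005795 -0.10540996]
 [ 0.23161373  0.11816932]
 [-0.52296931 -0.11492162]
 [ 0.85894213 -0.42569847]
 [-0.2075286   0.52786073]]
129 [261.85271318 231.75193798]
bar centre stand [0.05068924 0.04593989] extent [0.0071626  0.03255577] [0.09569729 0.05836697]
dir [-0.97478351  0.22315266] 2.916545158091219
tl [0.01899333 0.21530333]
bl [-0.0238878   0.21531572]
tr [0.02165372 0.11709172]
br [-0.02141962  0.11692495]
side orange [255.45106383 198.64255319] [241 194] [270 205]
pred bar centre [254.79293213 198.61560263] open end corners [225.27816192 220.18730406] [282.18654527 208.21362125] far [202.66824711 176.83358526]
grip world [0.50392317 0.01134625 0.172     ]
tray corners pred [array([355.0114653 , 264.09989496]), array([352.35957172, 230.80564283])]
```

play_rows(commands=[[[-2.7,-0.2,3.2],[0,0,0],0],[[-2.7,-0.2,3.2],[0,0,0],0],[[-2.7,-0.2,3.2],[0,0,0],0],[[-2.7,-0.2,3.2],[0,0,0],0],[[-2.7,-0.2,3.2],[0,0,0],0]])

```text
t: 0.72
tool_pos: [0.3068, -0.3526, 0.3124]
orientation: [-1.571, 0.001, -1.206]
contact_force: [0.1, 0.6, 0.1]
opening: 0.516
```

play_rows(commands=[[[-2.7,-0.2,3.2],[0,0,0],0],[[-2.7,-0.2,3.2],[0,0,0],0],[[-2.7,-0.2,3.2],[0,0,0],0],[[-2.7,-0.2,3.2],[0,0,0],0],[[-2.7,-0.2,3.2],[0,0,0],0]])

```text
t: 1.35
tool_pos: [0.408, -0.1694, 0.3225]
orientation: [-1.571, 0.0, -1.206]
contact_force: [0.5, -0.2, 0.5]
opening: 0.5
```

play_rows(commands=[[[-2.7,-0.2,3.2],[0,0,0],0],[[-2.7,-0.2,3.2],[0,0,0],0],[[-2.7,-0.2,3.2],[0,0,0],0],[[-2.7,-0.2,3.2],[0,0,0],0],[[-2.7,-0.2,3.2],[0,0,0],0]])

```text
t: 1.98
tool_pos: [0.5094, 0.0137, 0.3324]
orientation: [-1.571, 0.0, -1.206]
contact_force: [1.4, -0.1, -0.1]
opening: 0.496
```

play_rows(commands=[[[0,0,0],[0,-10,0],0],[[0,0,0],[0,-10,0],0],[[0,0,0],[0,-10,0],0],[[0,0,0],[0,-10,0],0],[[0,0,0],[0,-10,0],0]])

```text
t: 2.6
tool_pos: [0.5088, 0.0125, 0.3322]
orientation: [-1.571, 0.001, -0.328]
contact_force: [0.0, -0.2, -0.5]
opening: 0.503
```

play_rows(commands=[[[0,0,0],[0,-10,0],0],[[0,0,0],[0,-10,0],0],[[0,0,0],[0,-10,0],0],[[0,0,0],[0,-10,0],0],[[0,0,0],[0,-10,0],0]])

```text
t: 3.22
tool_pos: [0.5088, 0.0124, 0.3322]
orientation: [-1.57, 0.001, 0.545]
contact_force: [0.5, 0.1, 0.1]
opening: 0.498
```

play_rows(commands=[[[0,0,0],[0,-10,0],0],[[0,0,0],[0,-10,0],0],[[0,0,0],[0,-10,0],0],[[0,0,0],[0,-10,0],0],[[0,0,0],[0,-9,0],0]])

```text
t: 3.85
tool_pos: [0.5088, 0.0124, 0.3322]
orientation: [-1.57, 0.0, 1.4]
contact_force: [-0.2, 0.3, -0.3]
opening: 0.5
```

play_rows(commands=[[[-0.2,0,0.5],[0,0,0],0],[[0,2,0],[0,0,0],0],[[0,2,0],[0,0,0],0],[[0,1.5,0],[0,0,0],0],[[0,0,0],[0,0,0],0]])

```text
t: 4.47
tool_pos: [0.503, 0.0114, 0.2766]
orientation: [-1.568, 0.0, 1.393]
contact_force: [-0.1, 0.0, 0.4]
opening: 0.499
```

Run:
```python
from h import *
out=[]
for n,(a,b,c,d) in dict(side=(150,250,190,300),top=(190,290,180,320)).items():
    cv2.imwrite(f"pics/{n}1.png",cv2.resize(manip.grab_frame(n)[a:b,c:d],None,fx=5,fy=5,interpolation=cv2.INTER_CUBIC))
```

```text
(no output)
```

View pics/side1.png

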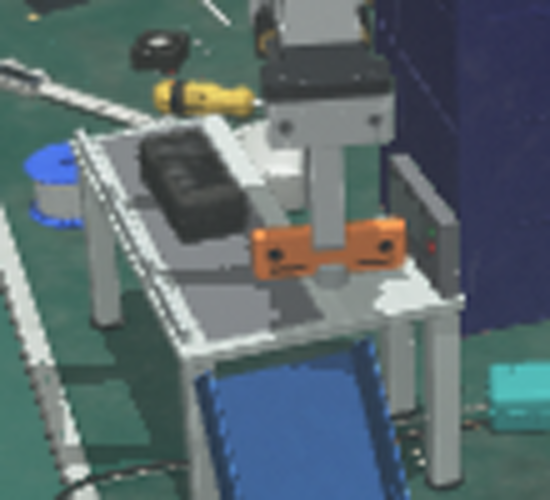

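View pics/top1.png

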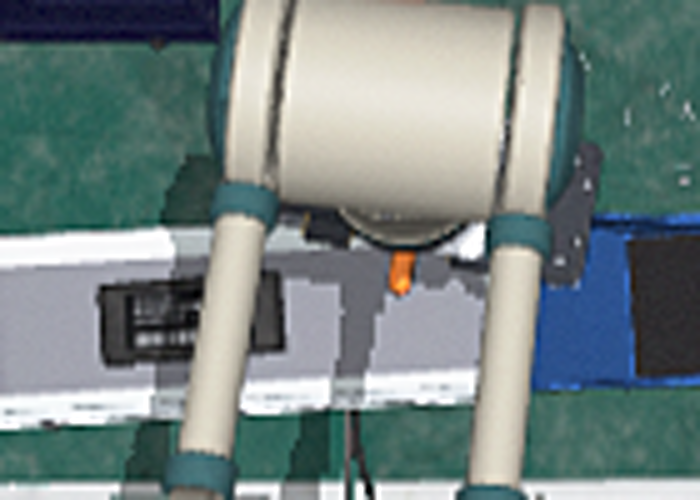

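The side view shows the near finger just in front of the bar, over the hub (about pixel 255,200), clear of the panel. I'll lower 2 cm and pinch.

play_rows(commands=[[[0,1,0],[0,0,0],0],[[0,0.9,0],[0,0,0],0],[[0,0,0],[0,0,0],-0.5],[[0,0,0],[0,0,0],-1],[[0,0,0],[0,0,0],-1]], grip_force=15)

```text
t: 5.2
tool_pos: [0.504, 0.0113, 0.2589]
orientation: [-1.571, 0.0, 1.395]
contact_force: [-0.9, 0.3, 0.2]
opening: 0.215
```

play_rows(commands=[[[0,0,0],[0,0,0],-1],[[0,0,0],[0,0,0],-1],[[0,0,0],[0,0,0],-1],[[0,0,0],[0,0,0],-1],[[0,0,0],[0,0,0],-1]])

```text
t: 5.82
tool_pos: [0.5042, 0.0125, 0.2589]
orientation: [-1.572, -0.003, 1.394]
contact_force: [0.8, 5.0, 1.0]
opening: 0.128
```

play_rows(commands=[[[0.1,0,0],[0,0,0],-1],[[0,0,0],[0,5,0],-1],[[0,0,0],[0,5,0],-1],[[0,0,0],[0,5,0],-1],[[0,0,0],[0,5,0],-1]])

```text
t: 6.45
tool_pos: [0.5043, 0.013, 0.2589]
orientation: [-1.571, -0.002, 1.043]
contact_force: [1.5, 4.5, 0.1]
opening: 0.123
```

play_rows(commands=[[[0,0,0],[0,5,0],-1],[[0,0,0],[0,5,0],-1],[[0,0,0],[0,5,0],-1],[[0,0,0],[0,5,0],-1],[[0,0,0],[0,5,0],-1]])

```text
t: 7.08
tool_pos: [0.5046, 0.0132, 0.2589]
orientation: [-1.57, -0.003, 0.606]
contact_force: [1.2, 4.6, 0.4]
opening: 0.132
```

play_rows(commands=[[[0,0,0],[0,6,0],-1],[[0,0,0],[0,6,0],-1],[[0,0,0],[0,6,0],-1],[[0,0,0],[0,6,0],-1],[[0,0,0],[0,6,0],-1]])

```text
t: 7.7
tool_pos: [0.505, 0.0134, 0.2589]
orientation: [-1.569, -0.003, 0.082]
contact_force: [1.6, 5.7, -0.2]
opening: 0.125
```

play_rows(commands=[[[0,0,0],[0,2,0],-1],[[0,0,0],[0,0,0],-1],[[0,0,0],[0,0,0],-1],[[0,0,0],[0,0,0],-1],[[0,0,0],[0,0,0],-1]])

```text
t: 8.32
tool_pos: [0.505, 0.0134, 0.2589]
orientation: [-1.568, -0.003, 0.05]
contact_force: [3.0, 6.2, -0.9]
opening: 0.125
```

Run:
```python
from h import *
print(manip.sense()["torque"],manip.sense()["q"])
for n,(a,b,c,d) in dict(side=(150,250,190,300)).items():
    cv2.imwrite(f"pics/{n}2.png",cv2.resize(manip.grab_frame(n)[a:b,c:d],None,fx=5,fy=5,interpolation=cv2.INTER_CUBIC))
```

```text
[ 1.05453616 -0.59849603 -0.00659884] [-0.11296641  0.20002974  1.72285574  0.00293243  1.21618254 -0.16409485]
```

View pics/side2.png

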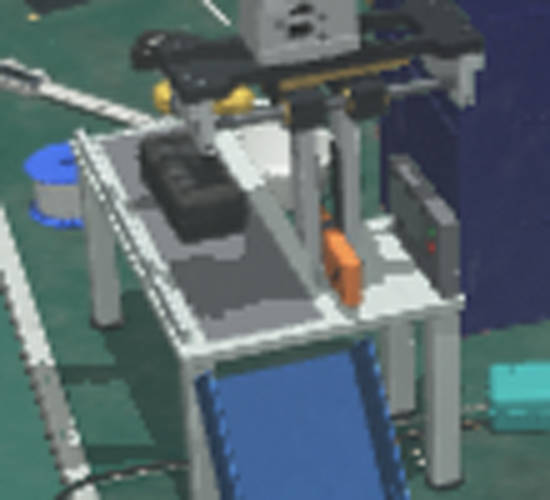

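play_rows(commands=[[[0,0,0],[0,0,0],-0.4],[[0,0,0],[0,0,0],-0.4],[[0,-2,0],[0,0,0],-0.4],[[0,-3,0],[0,0,0],-0.4],[[0,-3,0],[0,0,0],-0.4]])

```text
t: 9.0
tool_pos: [0.5036, 0.0117, 0.3393]
orientation: [-1.572, 0.001, 0.05]
contact_force: [-0.4, 0.0, 0.5]
opening: 0.302
```

play_rows(commands=[[[-1.1,0,4],[0,0,0],-0.68],[[-1.1,0,4],[0,0,0],-0.68],[[-1.1,0,4],[0,0,0],-0.68],[[-1.1,0,4],[0,0,0],-0.68],[[-1.0,0,4],[0,0,0],-0.68]])

```text
t: 9.62
tool_pos: [0.4393, 0.2098, 0.3387]
orientation: [-1.572, -0.0, 0.05]
contact_force: [0.1, -0.6, -0.2]
opening: 0.157
```

play_rows(commands=[[[0,0,0],[0,0,0],-0.68],[[0,2,0],[0,0,0],-0.68],[[0,2,0],[0,0,0],-0.68],[[0,0,0],[0,0,0],-0.68],[[0,0,0],[0,0,0],-0.68]])

```text
t: 10.25
tool_pos: [0.4405, 0.2087, 0.2992]
orientation: [-1.571, -0.001, 0.05]
contact_force: [-0.2, 0.5, 0.4]
opening: 0.161
```

Run:
```python
from h import *
for n,(a,b,c,d) in dict(side=(130,250,190,300),top=(190,290,165,305)).items():
    cv2.imwrite(f"pics/{n}3.png",cv2.resize(manip.grab_frame(n)[a:b,c:d],None,fx=5,fy=5,interpolation=cv2.INTER_CUBIC))
s=manip.sense();print(s["tool_pos"])
o=np.array([.45426,-.03622]);th=.0504;R=np.array([[np.cos(th),-np.sin(th)],[np.sin(th),np.cos(th)]]);print((s["tool_pos"][:2]-o)@R)
```

```text
[0.44057252 0.20898733 0.29953597]
[-0.00131688  0.24558552]
```

View pics/side3.png

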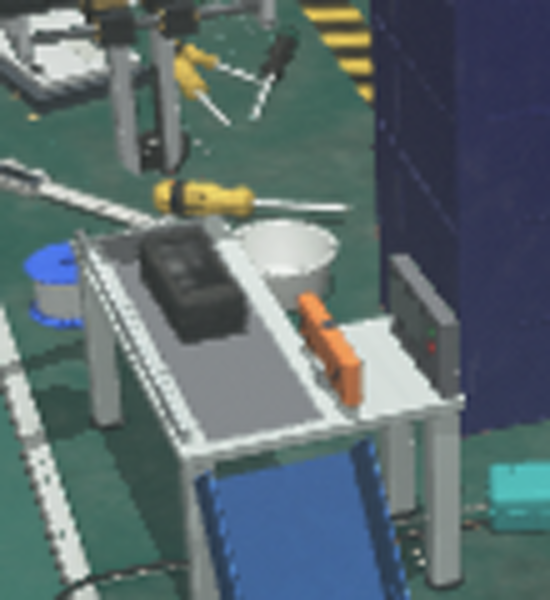

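View pics/top3.png

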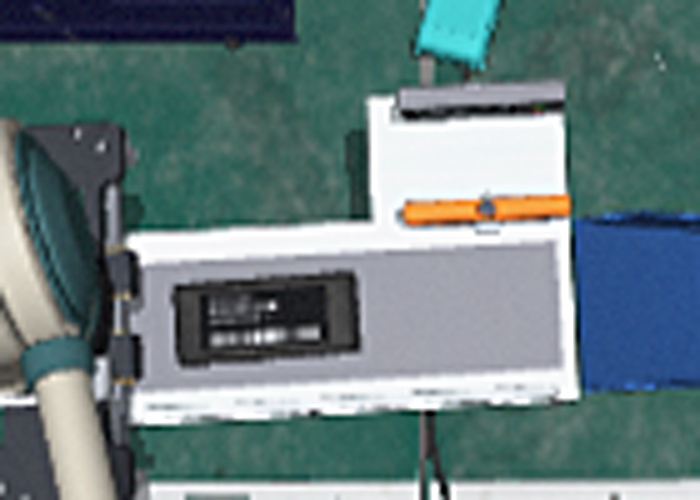

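The bar lies along the lane and the unit is untouched. I'll lower behind it, contact gently, then push.

play_rows(commands=[[[0,2,0],[0,0,0],-0.68],[[0,2,0],[0,0,0],-0.68],[[0,1.5,0],[0,0,0],-0.68],[[0,0,0],[0,0,0],-0.68],[[0,0,0],[0,0,0],-0.68]])

```text
t: 10.98
tool_pos: [0.4404, 0.2094, 0.2443]
orientation: [-1.571, -0.001, 0.051]
contact_force: [1.1, 0.5, 0.0]
opening: 0.161
```

play_rows(commands=[[[0,0,-0.8],[0,0,0],-0.68],[[0,0,-0.8],[0,0,0],-0.68],[[0,0,-0.8],[0,0,0],-0.68],[[0,0,-0.8],[0,0,0],-0.68],[[0,0,-0.8],[0,0,0],-0.68]])

```text
t: 11.6
tool_pos: [0.4422, 0.1693, 0.2441]
orientation: [-1.569, -0.001, 0.05]
contact_force: [-0.1, 3.8, 3.5]
opening: 0.161
```

play_rows(commands=[[[0,0,-0.9],[0,0,0],-0.68],[[0,0,-0.9],[0,0,0],-0.68],[[0,0,-0.9],[0,0,0],-0.68],[[0,0,-0.9],[0,0,0],-0.68],[[0,0,-0.9],[0,0,0],-0.68]])

```text
t: 12.22
tool_pos: [0.4441, 0.1238, 0.2436]
orientation: [-1.571, 0.0, 0.051]
contact_force: [-0.5, 4.5, 3.2]
opening: 0.153
```

play_rows(commands=[[[0,0,-0.9],[0,0,0],-0.68],[[0,0,-0.9],[0,0,0],-0.68],[[0,0,-0.9],[0,0,0],-0.68],[[0,0,-0.9],[0,0,0],-0.68],[[0,0,-0.9],[0,0,0],-0.68]])

```text
t: 12.85
tool_pos: [0.4464, 0.0789, 0.2436]
orientation: [-1.571, 0.0, 0.051]
contact_force: [-0.1, 4.3, 3.0]
opening: 0.163
```

Run:
```python
from h import *
for n,(a,b,c,d) in dict(side=(150,250,190,300)).items():
    cv2.imwrite(f"pics/{n}4.png",cv2.resize(manip.grab_frame(n)[a:b,c:d],None,fx=5,fy=5,interpolation=cv2.INTER_CUBIC))
```

```text
(no output)
```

View pics/side4.png

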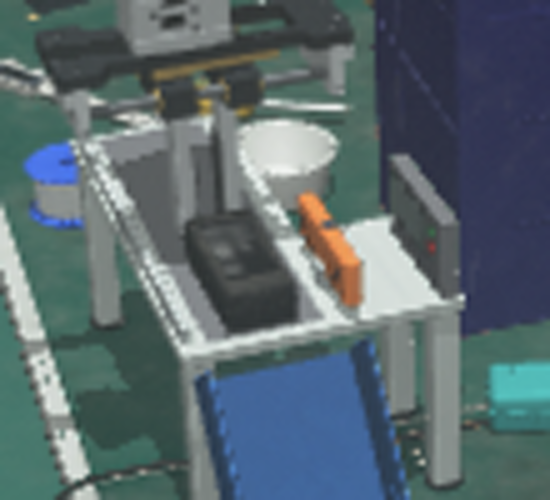

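play_rows(commands=[[[0,0,-0.9],[0,0,0],-0.68],[[0,0,-0.9],[0,0,0],-0.68],[[0,0,-0.9],[0,0,0],-0.68],[[0,0,-0.9],[0,0,0],-0.68],[[0,0,-0.9],[0,0,0],-0.68]])

```text
t: 13.52
tool_pos: [0.4486, 0.0337, 0.2435]
orientation: [-1.571, 0.001, 0.051]
contact_force: [-0.1, 2.8, 0.7]
opening: 0.161
```

play_rows(commands=[[[0,0,-0.9],[0,0,0],-0.68],[[0,0,-0.9],[0,0,0],-0.68],[[0,0,-0.9],[0,0,0],-0.68],[[0,0,-0.9],[0,0,0],-0.68],[[0,0,-0.9],[0,0,0],-0.68]])

```text
t: 14.15
tool_pos: [0.4511, -0.0116, 0.2437]
orientation: [-1.573, -0.0, 0.051]
contact_force: [0.5, -0.0, 0.0]
opening: 0.156
```

Run:
```python
from h import *
for n,(a,b,c,d) in dict(side=(150,310,190,300)).items():
    cv2.imwrite(f"pics/{n}5.png",cv2.resize(manip.grab_frame(n)[a:b,c:d],None,fx=3.7,fy=3.7,interpolation=cv2.INTER_CUBIC))
```

```text
(no output)
```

View pics/side5.png

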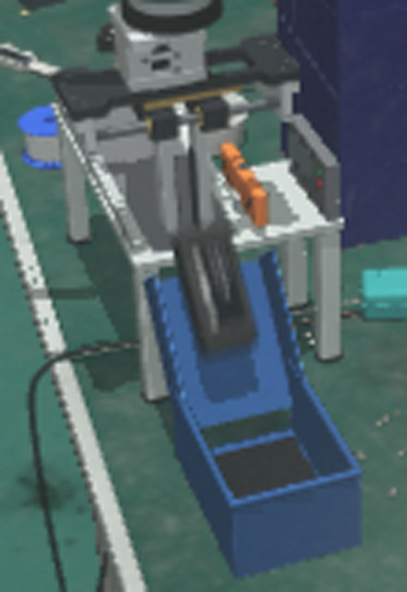

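The unit has tipped and is sliding down the chute. I'll hold to let it settle, then look.

play_rows(commands=[[[0,0,0],[0,0,0],-0.68],[[0,0,0],[0,0,0],-0.68],[[0,0,0],[0,0,0],-0.68],[[0,0,0],[0,0,0],-0.68],[[0,0,0],[0,0,0],-0.68]])

```text
t: 14.82
tool_pos: [0.451, -0.0103, 0.2436]
orientation: [-1.571, 0.0, 0.051]
contact_force: [-0.0, -0.3, 0.6]
opening: 0.16
```

Run:
```python
from h import *
for n,(a,b,c,d) in dict(side=(150,310,190,300),top=(190,290,225,365)).items():
    cv2.imwrite(f"pics/{n}6.png",cv2.resize(manip.grab_frame(n)[a:b,c:d],None,fx=3.7,fy=3.7,interpolation=cv2.INTER_CUBIC))
```

```text
(no output)
```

View pics/side6.png

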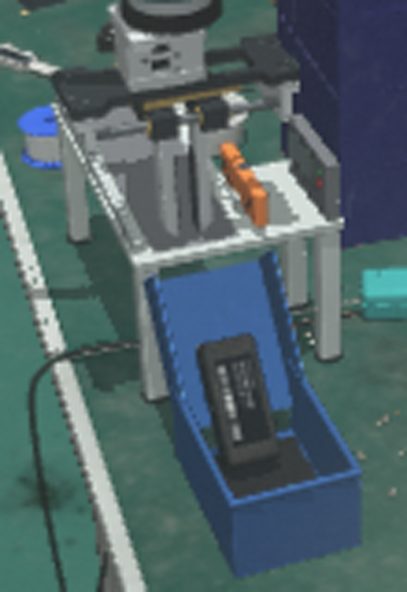

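View pics/top6.png

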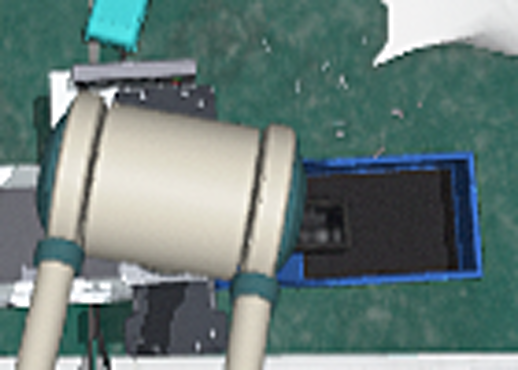

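The unit's front is in the tray but its tail leans on the chute. I'll lift clear and measure.

play_rows(commands=[[[0,-3,0],[0,0,0],-0.68],[[0,-3,0],[0,0,0],-0.5],[[0,-3,0],[0,0,0],-0.5],[[0,0,4],[0,0,0],-0.5],[[0,0,4],[0,0,0],-0.5]])

```text
t: 15.55
tool_pos: [0.4472, 0.0701, 0.3342]
orientation: [-1.571, -0.001, 0.049]
contact_force: [-0.4, 0.6, 1.0]
opening: 0.252
```

play_rows(commands=[[[0,0,4],[0,0,0],-0.5],[[0,0,4],[0,0,0],-0.5],[[0,0,4],[0,0,0],-0.5],[[0,0,0],[0,0,0],-0.5],[[0,0,0],[0,0,0],-0.5]])

```text
t: 16.18
tool_pos: [0.4408, 0.189, 0.3335]
orientation: [-1.572, 0.0, 0.051]
contact_force: [-0.5, 0.1, -0.3]
opening: 0.253
```

Run:
```python
from h import *
for n,(a,b,c,d,f) in dict(side=(205,310,225,300,5),top=(210,280,260,365,7)).items():
    cv2.imwrite(f"pics/{n}7.png",cv2.resize(manip.grab_frame(n)[a:b,c:d],None,fx=f,fy=f,interpolation=cv2.INTER_CUBIC))
```

```text
(no output)
```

View pics/side7.png

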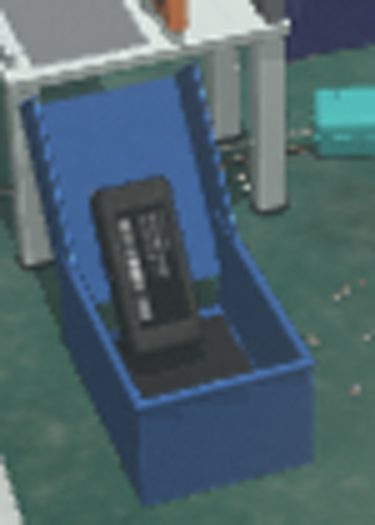

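View pics/top7.png

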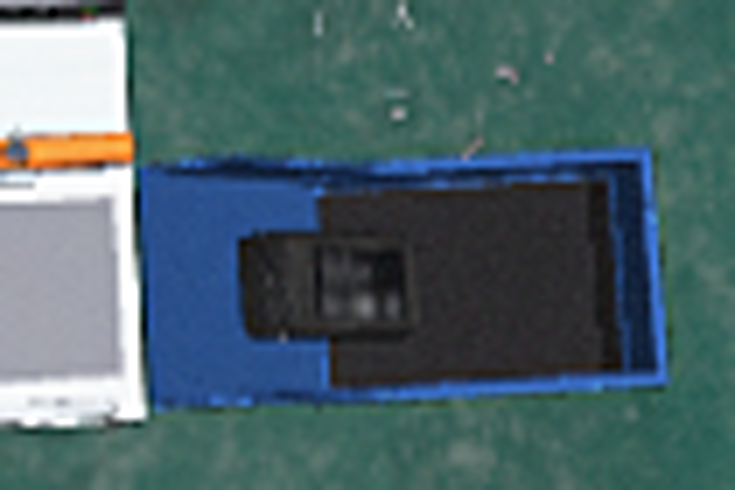

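Run:
```python
from h import *
o=np.array([.45426,-.03622]);th=.0504;R=np.array([[np.cos(th),-np.sin(th)],[np.sin(th),np.cos(th)]])
def cam(n,p):
    a=ray(n,p,0.);b=ray(n,p,.3);return a,b-a
T=lambda u,v:(260+(u+.5)/7-.5,210+(v+.5)/7-.5)
S=lambda u,v:(225+(u+.5)/5-.5,205+(v+.5)/5-.5)
def st(w): return np.r_[(w[:2]-o)@R,w[2]]
def tri(s,t):
    a,u=cam("side",s);b,v=cam("top",t)
    k=np.linalg.lstsq(np.column_stack([u,-v]),b-a,rcond=None)[0];p,q=a+u*k[0],b+v*k[1]
    return st((p+q)/2).round(4),np.linalg.norm(p-q)
print("head top edge",tri(S(166,329),T(410,287)))
ex=np.array([R[0,0],R[1,0]])
for nm,s in dict(tail=(131,186),head=(166,329),foot=(170,345)).items():
  for xc in(.0,-.004):
    a,u=cam("side",S(*s));k=(xc-(a[:2]-o)@ex)/(u[:2]@ex);print(nm,xc,st(a+u*k).round(4))
print("tailcol",[st(ray("top",T(c,285),z)).round(3) for c in(240,262,318) for z in(.06,.09)])
```

```text
head top edge (array([-0.0004, -0.12  ,  0.0301]), np.float64(0.0023342746134512324))
tail 0.0 [-0.     -0.0675  0.0947]
tail -0.004 [-0.004  -0.0815  0.105 ]
head 0.0 [-0.     -0.1228  0.0323]
head -0.004 [-0.004  -0.136   0.0435]
foot 0.0 [-0.     -0.1291  0.0255]
foot -0.004 [-0.004  -0.1422  0.0368]
tailcol [array([ 0.002, -0.044,  0.06 ]), array([ 0.   , -0.043,  0.09 ]), array([ 0.001, -0.054,  0.06 ]), array([-0.   , -0.052,  0.09 ]), array([ 0.   , -0.077,  0.06 ]), array([-0.001, -0.075,  0.09 ])]
```

By my estimate the unit's middle is near stand (0, -0.08, 0.055), inside the tray limits (y < -0.055, z < 0.07), and it hasn't moved between frames. Next I'll close the stop.

play_rows(commands=[[[1.1,0,-3.6],[0,0,0],-0.3],[[1.1,0,-3.6],[0,0,0],-0.3],[[1.1,0,-3.6],[0,0,0],-0.3],[[1.1,0,-3.6],[0,0,0],-0.3],[[1.1,0,-3.6],[0,0,0],-0.3]])

```text
t: 16.9
tool_pos: [0.505, 0.0099, 0.3338]
orientation: [-1.571, -0.0, 0.049]
contact_force: [-0.0, 1.2, -0.5]
opening: 0.347
```

play_rows(commands=[[[0,0,0],[0,0,0],-0.3],[[0,1,0],[0,0,0],-0.3],[[0,2,0],[0,0,0],-0.3],[[0,0,0],[0,0,0],-0.3],[[0,0,0],[0,0,0],-0.3]])

```text
t: 17.52
tool_pos: [0.5048, 0.013, 0.304]
orientation: [-1.571, -0.0, 0.052]
contact_force: [-1.4, 0.4, -0.2]
opening: 0.351
```

Run:
```python
from h import *
print(manip.sense()["tool_pos"])
for n,(a,b,c,d,f) in dict(side=(150,250,190,300,5)).items():
    cv2.imwrite(f"pics/{n}8.png",cv2.resize(manip.grab_frame(n)[a:b,c:d],None,fx=f,fy=f,interpolation=cv2.INTER_CUBIC))
```

```text
[0.50483225 0.0129961  0.30396495]
```

View pics/side8.png

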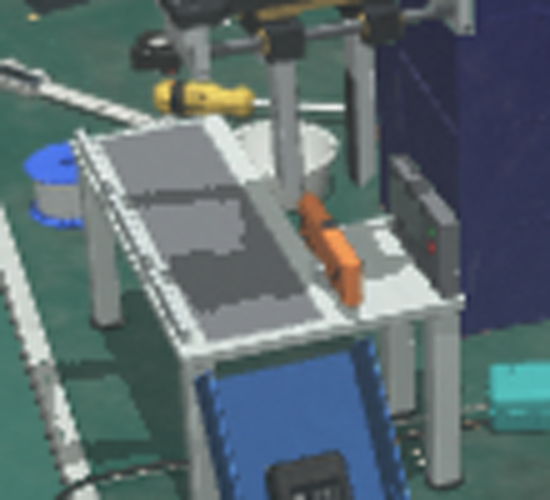

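play_rows(commands=[[[0,2,0],[0,0,0],-0.3],[[0,2,0],[0,0,0],-0.3],[[0,0.5,0],[0,0,0],-0.3],[[0,0,0],[0,0,0],-0.6],[[0,0,0],[0,0,0],-1]])

```text
t: 18.2
tool_pos: [0.5055, 0.0123, 0.2596]
orientation: [-1.571, -0.002, 0.051]
contact_force: [0.3, -0.0, 1.0]
opening: 0.174
```

play_rows(commands=[[[0,0,0],[0,0,0],-1],[[0,0,0],[0,0,0],-1],[[0,0,0],[0,0,0],-1],[[0,0,0],[0,0,0],-1],[[0,0,0],[0,-3,0],-1]])

```text
t: 18.82
tool_pos: [0.5053, 0.0123, 0.2595]
orientation: [-1.571, -0.002, 0.104]
contact_force: [-0.7, 0.1, 6.1]
opening: 0.128
```

play_rows(commands=[[[0,0,0],[0,-6,0],-1],[[0,0,0],[0,-6,0],-1],[[0,0,0],[0,-6,0],-1],[[0,0,0],[0,-6,0],-1],[[0,0,0],[0,-6,0],-1]])

```text
t: 19.45
tool_pos: [0.5054, 0.0123, 0.2595]
orientation: [-1.572, -0.001, 0.63]
contact_force: [-0.3, 0.2, 4.6]
opening: 0.125
```

play_rows(commands=[[[0,0,0],[0,-6,0],-1],[[0,0,0],[0,-6,0],-1],[[0,0,0],[0,-6,0],-1],[[0,0,0],[0,-6,0],-1],[[0,0,0],[0,-6,0],-1]])

```text
t: 20.08
tool_pos: [0.5055, 0.0125, 0.2595]
orientation: [-1.573, -0.001, 1.153]
contact_force: [-0.6, 1.7, 4.7]
opening: 0.125
```

play_rows(commands=[[[0,0,0],[0,-6,0],-1],[[0,0,0],[0,-6,0],-1],[[0,0,0],[0,-5,0],-1],[[0,0,0],[0,-4,0],-1],[[0,0,0],[0,-4,0],-1]])

```text
t: 20.7
tool_pos: [0.5055, 0.0126, 0.2595]
orientation: [-1.573, -0.001, 1.588]
contact_force: [-0.1, -0.2, 6.0]
opening: 0.127
```

Release with a small opening, lift and back away toward the robot.

play_rows(commands=[[[0,0,0],[0,0,0],-0.3],[[0,0,0],[0,0,0],-0.3],[[0,0,0],[0,0,0],-0.3],[[0,-2,0],[0,0,0],-0.3],[[0,-3,0],[0,0,0],-0.3]])

```text
t: 21.32
tool_pos: [0.5044, 0.0124, 0.3081]
orientation: [-1.568, -0.0, 1.586]
contact_force: [0.1, -0.6, 0.6]
opening: 0.344
```

play_rows(commands=[[[0,-3,0],[0,0,0],-0.3],[[4,0,0],[0,0,0],-0.3],[[5,0,0],[0,0,0],-0.3],[[5,0,0],[0,0,0],-0.3],[[5,0,0],[0,0,0],-0.3]])

```text
t: 21.95
tool_pos: [0.5018, 0.2038, 0.3385]
orientation: [-1.571, 0.0, 1.586]
contact_force: [0.7, 0.5, -0.5]
opening: 0.349
```

play_rows(commands=[[[4,0,0],[0,0,0],-0.3],[[0,0,0],[0,0,0],-0.3],[[0,0,0],[0,0,0],-0.3],[[0,0,0],[0,0,0],-0.3],[[0,0,0],[0,0,0],-0.3]])

```text
t: 22.58
tool_pos: [0.5015, 0.2413, 0.3388]
orientation: [-1.571, 0.0, 1.585]
contact_force: [0.3, 0.4, 0.1]
opening: 0.348
```

Run:
```python
from h import *
for n in ("side","top"):
    im=manip.grab_frame(n);cv2.imwrite(f"pics/{n}9.png",im)
a=cv2.imread("pics/side9.png")[165:305,190:300];b=cv2.imread("pics/top9.png")[190:290,165:365]
cv2.imwrite("pics/side9z.png",cv2.resize(a,None,fx=4,fy=4,interpolation=cv2.INTER_CUBIC));cv2.imwrite("pics/top9z.png",cv2.resize(b,None,fx=4,fy=4,interpolation=cv2.INTER_CUBIC))
o=np.array([.45426,-.03622]);th=.0504;R=np.array([[np.cos(th),-np.sin(th)],[np.sin(th),np.cos(th)]])
m=orange(cv2.imread("pics/top9.png"));m[:205]=0;m[255:]=0;m[:,:240]=0;m[:,280:]=0
q=np.column_stack(np.nonzero(m)[::-1]);L=np.array([(ray("top",p,.18)[:2]-o)@R for p in q]);v=np.linalg.svd(L-L.mean(0))[2][0];print(len(q),L.mean(0),"theta",-np.arctan(v[1]/v[0]))
def hsvc(f,lo,hi,box):
    im=cv2.imread(f);m=cv2.inRange(cv2.cvtColor(im,cv2.COLOR_BGR2HSV),lo,hi);r=np.zeros_like(m);r[box[0]:box[1],box[2]:box[3]]=1;y,x=np.nonzero(m*r);return x.mean(),y.mean(),len(x)
for f in("pics/top0.png","pics/top9.png"): print(f,hsvc(f,(105,120,100),(125,255,255),(255,285,115,150)))
```

```text
135 [0.04978336 0.04605536] theta 0.02271178661181291
pics/top0.png (np.float64(132.01785714285714), np.float64(269.84375), 448)
pics/top9.png (np.float64(131.93932584269663), np.float64(269.85842696629214), 445)
```

View pics/side9z.png

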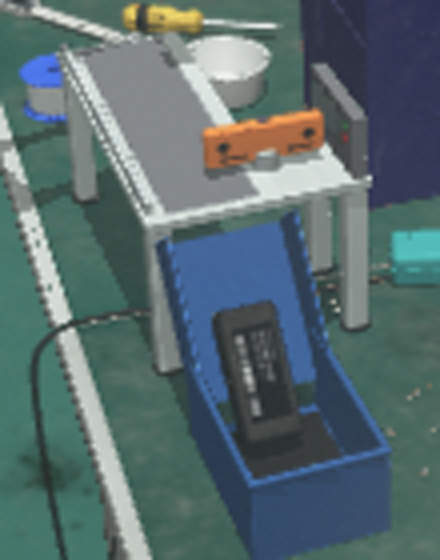

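View pics/top9z.png

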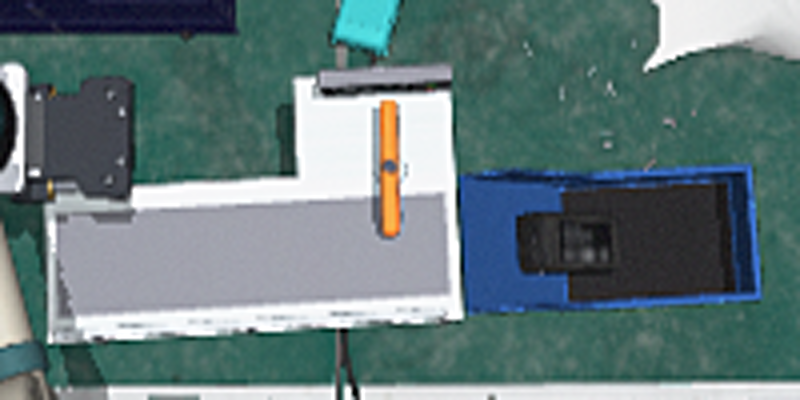

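View pics/side9.png

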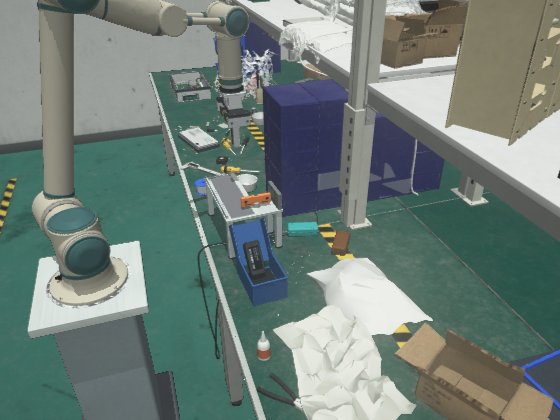

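Run:
```python
from h import *
a=manip.grab_frame("side")[215:305,225:300].astype(int);b=cv2.imread("pics/side9.png")[215:305,225:300].astype(int);print(abs(a-b).max(),manip.sense()["contact_force"]);print(manip.finish_job())
```

```text
4 [ 0.63015725  0.37306319 -0.52632864]
the job is handed in; nothing more can be done
None
```

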